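# Load the jam carousel and hold its red jar to the front

## Task

Put the blue tin flat and fully home into the empty square pocket of the tasting carousel and let go of it. Then turn the carousel until its red jar faces the blue-topped front marker, and finish while still holding the carousel there with the fingers (by a jar or the turntable, not by the tin): it is sprung and swings back when released, so do not let go at the end. Leave the loaf, the roll and the orange tub where they are.

Things in the scene. Friction and masses are not known exactly. Their poses are not given: they have to be found in the camera images.
- tin: loose blue square tin with a white top and a brass dot, 56 x 56 x 40 mm high, about 0.16 kg; starts on the table. Origin: centre of its underside, z up, x and y along its sides. Any of the four quarter turns fits the pocket.
- pocket (a point): centre of the floor of the carousel's empty square pocket, 80 mm from the axis, 27 mm above the table. The pocket is 61 x 61 mm inside; its dark wooden frame is 74 x 74 mm outside and rises 10 mm above the floor, upper inside edges bevelled 2.5 mm. x and y lie along the pocket's sides, z up. It turns with the carousel.
- axis (a point): on the carousel's upright turning axis, 27 mm above the table, level with the top of the round wooden turntable (radius 124 mm). On it, 80 mm from the axis, a quarter turn apart, anticlockwise from above: red jar, yellow-lidded jar, green-lidded jar, pocket. The jars are fixed on, 74 mm tall, tops 101 mm above the table. A brass button 24 mm across rises 8 mm at the axis.
- turntable: the carousel's turning part: round wooden disc 248 mm across, 13 mm thick, with the three jars and the pocket frame, about 1 kg. Origin: on the axis at the underside of the disc, 14 mm above the table; its x axis points from the axis to the red jar, z up.
- swivel (a joint): turn of the carousel, rad: 0 at its rest, grows clockwise seen from above, stops at -0.3 and 2.0. A spring (0.12 N m per rad, with slight friction) returns it to rest when let go.
- red_jar (a point): all-red jar with a paper band, fixed on the turntable, 74 mm tall; body 44 mm across, lid 47 mm (topmost 16 mm). This point: centre of its underside, 27 mm above the table, 80 mm from the axis; x points straight outwards from the axis, z up. It faces the marker when its x axis points at the marker (axis, jar, marker in line). It starts 0.7 to 1.5 rad anticlockwise (from above) of the marker.
- marker: fixed front marker on the table beside the carousel's far side: white round foot 36 mm across with a blue ball (28 mm across) on a stem, 52 mm tall. Origin: centre of its underside. It stands 150 to 172 mm from the carousel's axis, clear of the turntable.
- loaf: bystander: loose round brown loaf, 170 mm across, 90 mm high; origin under its centre.
- roll: bystander: loose pale bread roll, 100 mm across, 55 mm high; origin under its centre.
- tub: bystander: loose orange snack tub with a white lid, 75 mm across, 104 mm high; origin under its centre.
Not all that is in view belongs to the job. What is meant by the tin is not green, and is the smaller of those in its own colour.

How it is judged:
On the way:
1. the tin is seated flat in the pocket and let go (horizontal distance between tin and pocket below 0.006 m and z of tin in the frame of pocket between -0.004 and 0.003 m and angle between tin's own z axis and vertical below 0.06 rad and contact force between the fingers and tin below 0.1 N), for 0.2 s.
At the end, for the whole second after the job is handed in: Tin flat and let go in the pocket (6 mm of its centre, 3 mm of its floor, upright within 0.06 rad); the line from the axis through the red jar passes within 12 mm of the marker's centre; turntable still (under 0.05 rad/s); the fingers still hold the turntable or a jar (over 0.5 N) (all of step 1 and y of marker in the frame of turntable between -0.012 and 0.012 m and x of marker in the frame of turntable above 0 m and contact force between the fingers and turntable above 0.5 N and velocity of joint swivel between -0.05 and 0.05 rad/s); the arm keeps its last pose, push and grip.
It fails at once if the round brown loaf is disturbed (moved more than 30 mm or tipped) (distance of loaf from where it was at the start of the episode above 0.03 m or angle between loaf's own z axis and vertical above 0.5 rad).
It fails at once if the small pale roll is disturbed (moved more than 30 mm or tipped) (distance of roll from where it was at the start of the episode above 0.03 m or angle between roll's own z axis and vertical above 0.5 rad).
It fails at once if the orange snack tub is disturbed (moved more than 30 mm or tipped) (distance of tub from where it was at the start of the episode above 0.03 m or angle between tub's own z axis and vertical above 0.5 rad).
It also fails if it takes over 51 s, if anything falls off the work surface, if the arm or the gripper's body presses on something with over 40 N, if the wrist force passes 120 N, or if a joint passes its speed limit or range.

## Robot

A 6-joint arm with a two-finger parallel gripper is mounted at the origin on the work surface. World frame = base frame: x ahead of the robot, y to its left, z up, the work surface at z = 0. Lengths are in m, angles in rad, forces in N, time in s.
With the tool pointing down it reaches from about 0.35 to 0.975 m from the base axis. Payload 4.9 kg.
Tool frame: the origin (TCP) lies midway between the tips of the shut fingers; the grasp point (between the pads) lies 19 mm behind it; z points along the fingers, y is the line along which they close (so a half turn about z gives the same grasp; the last joint's range is limited). The gripper opens to 85 mm and grips with 20 to 120 N. Pads are 22 mm wide; open, the fingers measure 114 mm over their backs; the gripper's body (76 mm by 85 mm) begins 54 mm behind the grasp point. The pads swing forward as they close: fully open they stand 13 mm farther back than shut.
Start: joints at [1.193, 0.053, 1.613, -0, 1.476, -0.119], TCP at [0.16, 0.604, 0.2] pointing down, gripper open.
Joint ranges: [-3.01, 3.01], [-1.01, 2.22], [0.06, 2.58], [-1.02, 4.17], [0.09, 2.62], [-3.14, 3.14]. Speed limits (rad/s): [2.57, 2.57, 3.14, 3.14, 3.14, 3.14].

## Interface

Orientations are given as a unit quaternion [w, x, y, z].
In Python, from plant import manip gives the robot as it stands.
- The arm moves only by the tool move_arm, never from a script. Its argument "increments" is one flat list of numbers, 5 for each row, row after row: the shift along the tool's x, y, z in mm, then the turn about the tool's z in rad, then the opening, from 0 (shut) to 1 (fully open). In form: [tx, ty, tz, spin, jaw, tx, ty, tz, spin, jaw, ...]. A call has 1 to 8 rows; each row shifts and turns the commanded pose from where the row before left it, along the tool's axes as they then stand; what a row does not reach is not made up. A row lasts 1/12 s, in which the tool goes at most 41.7 mm and 7.16 degrees, less where a joint would pass 70% of its speed; a pose out of reach is approached as far as the arm can. A call with a gripper value outside its range is refused whole. The fingers move at their own pace and stop on an object; the grip force is fixed at half the most. Time passes only in rows, so rows that do not move let the fingers close. It gives the time, the measured TCP pose, the force, the opening and the grip force at its end, in the units of the state.
- manip.state(): the state, without advancing time (a new reading comes with each control period).
- manip.grab_frame(name): name is "scene" or "top"; returns a dict with "image" (480x640x3 uint8, blue, green, red), "fov_y" (degrees; the focal length in pixels is half the picture's height over the tangent of half this angle, whatever the lens; pixels are square), "cx", "cy" (the principal point, pixels), "eye" and "rotation" of the camera in the world. Camera axes: x right, y down, z forward; pixel columns grow to the right and rows downward; lengths in m; the calibration is good to about 2 mm. A picture is of the moment at which its call begins. There is no depth.
- manip.job_done(): hands the job in; it is judged then, once.
The state is a dict: "time": time; "joint_pos": joint angles; "joint_vel": joint speeds; "joint_efforts": joint torques, N m; "tool_pos": TCP position; "tool_rot": TCP orientation; "contact_force": force on the tool from outside, world axes, zero at the start; "ft_torque": the same for the moment, N m; "gripper_width": opening from 0.0 (shut) to 1.0 (fully open); "grasp_force": force on a finger pad.
Only numpy, scipy, OpenCV 4.12 (cv2) and the standard library are available. Lean on these libraries where they do the work, as an engineer would, in place of code of your own. Each camera call takes 0.05 s, during which the arm holds its last target. There are 200 camera calls.

## Working session

There is one attempt and no reset: what is moved stays moved. The work goes in short steps, Python scripts to look and compute and a tool call to move; the robot and the scene stay as the last step left them, time stands still between calls to the robot, and variables do not carry over. Pictures are saved under pics/ and viewed, at most 10 in all, crops included, and the job is handed in when it is done.

Besides the shell and the picture viewer there is one more tool, called after "Call:" as name(argument=value, ...) on one line, values as JSON. move_arm: Moves the arm, as the interface text tells. Its arguments: {"type":"object","properties":{"increments":{"type":"array"}},"required":["increments"]}

```bash
mkdir -p pics; ls; python3 - <<'E'
from plant import manip
import cv2
for n in("scene","top"):
    f=manip.grab_frame(n); cv2.imwrite(f"pics/{n}0.png",f["image"]); print(n,f["fov_y"],f["cx"],f["cy"],f["eye"],f["rotation"])
s=manip.state(); print(s)
E
```

```text
pics
scene 44.46709335347709 318.64715306855726 243.2972563884585 [ 1.01779079 -0.69331465  0.99090193] [-0.34998632  0.87853602  0.30365031 -0.11610567]
top 56.61445003552472 318.81352514867115 232.10977847972842 [0.32572499 0.03586461 1.2029017 ] [ 0.04389766 -0.70264268  0.70855337 -0.0481496 ]
{'time': 0.1, 'joint_pos': array([ 1.19301630e+00,  5.32808652e-02,  1.61418162e+00, -2.19079947e-06,
        1.47599860e+00, -1.18999245e-01]), 'joint_vel': array([ 7.54051563e-04, -1.09279098e-03, -3.67675713e-03,  2.98149360e-04,
        8.43836303e-04, -8.89310621e-05]), 'joint_efforts': array([ 1.14427057e-03, -3.94905674e+01, -3.71363533e+01, -1.13977273e-04,
        3.91883572e-03, -1.44743780e-06]), 'tool_pos': array([0.15970392, 0.60359778, 0.19887731]), 'tool_rot': array([-2.28613722e-04,  1.29029495e-01,  9.91640316e-01, -9.05812028e-04]), 'contact_force': array([-0.22117255, -0.77379248, -0.07095479]), 'ft_torque': array([ 0.0066728 , -0.0059635 ,  0.03358531]), 'grasp_force': 0.0, 'gripper_width': 1.0022796920054968}
```

View pics/top0.png

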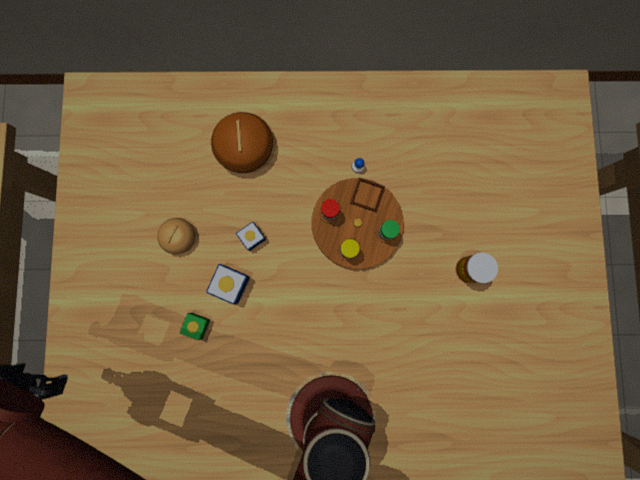

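View pics/scene0.png

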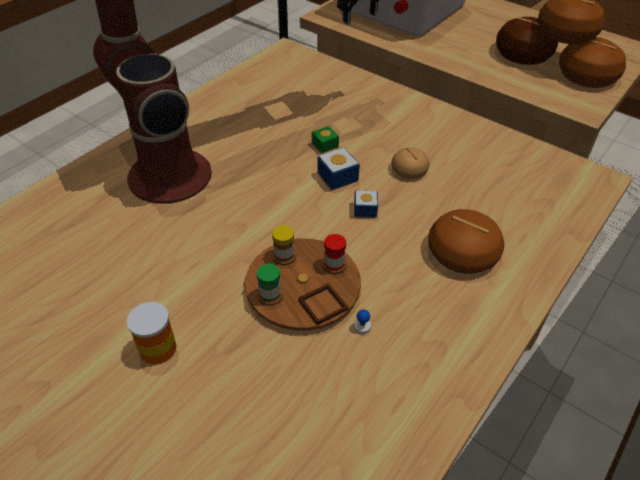

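The top view shows the red jar at (330,209), yellow (350,248), green (390,230), the pocket at (368,195), the marker at (359,164), the loaf at (242,142), the roll at (177,236) and the tub at (482,268).

Tin candidates in the top view are small blue (250,236), large blue (228,284) and green (195,326). The small blue one fits: it isn't green, and it is the smaller of the two blue ones. I'll confirm it in a crop and measure.

```bash
cat > h.py <<'E'
import numpy as np, cv2
from scipy.spatial.transform import Rotation as R
from plant import manip
def cam(f):
    w,x,y,z=f["rotation"] if np.size(f["rotation"])==4 else R.from_matrix(f["rotation"]).as_quat()[[3,0,1,2]]
    return R.from_quat([x,y,z,w]).as_matrix(), 240/np.tan(np.radians(f["fov_y"]/2))
def ray(f,p,z):
    M,k=cam(f); p=np.atleast_2d(np.asarray(p,float))
    d=np.c_[(p[:,0]-f["cx"])/k,(p[:,1]-f["cy"])/k,np.ones(len(p))]@M.T
    e=np.array(f["eye"]); return (e+d*((z-e[2])/d[:,2])[:,None])
def proj(f,P):
    M,k=cam(f); c=(np.atleast_2d(P)-f["eye"])@M
    return np.c_[f["cx"]+k*c[:,0]/c[:,2],f["cy"]+k*c[:,1]/c[:,2]]
def blob(f,lo,hi,roi):
    x0,y0,x1,y1=roi; h=cv2.cvtColor(f["image"],cv2.COLOR_BGR2HSV)[y0:y1,x0:x1]
    m=cv2.inRange(h,np.array(lo),np.array(hi))
    n,l,s,c=cv2.connectedComponentsWithStats(m)
    i=1+np.argmax(s[1:,4]); return c[i]+[x0,y0],s[i,4],np.uint8(l==i)
def rect(f,m,roi,z):
    c=max(cv2.findContours(m,cv2.RETR_EXTERNAL,cv2.CHAIN_APPROX_NONE)[0],key=len)[:,0]+roi[:2]
    w=ray(f,c,z)[:,:2]; r=cv2.minAreaRect((w*1000).astype(np.float32)); return r
E
python3 - <<'E'
from h import *
np.set_printoptions(precision=4,suppress=True)
t=manip.grab_frame("top"); s=manip.grab_frame("scene")
def two(n,lo,hi,rt,rs,z):
    for f,r in((t,rt),(s,rs)):
        c,a,m=blob(f,lo,hi,r); print(n,c,a,ray(f,c,z)[0])
two("red",(0,200,120),(4,255,255),(315,195,345,222),(315,228,355,262),.101)
two("yel",(24,180,120),(35,255,255),(335,233,365,262),(265,222,300,250),.101)
two("grn",(45,150,60),(80,255,255),(375,215,405,245),(250,260,285,285),.101)
two("ball",(105,150,50),(125,255,255),(350,153,370,175),(350,303,376,330),.038)
two("button",(15,120,120),(28,255,255),(350,215,366,230),(294,270,312,286),.035)
for f,r in((t,(230,215,272,255)),(s,(350,184,384,222))):
    x0,y0,x1,y1=r; g=f["image"][y0:y1,x0:x1]; h=cv2.cvtColor(g,cv2.COLOR_BGR2HSV)
    # white top incl. dot : not wood hue
    w=cv2.inRange(h,np.array((0,0,110)),np.array((179,70,255))); print("white",w.sum()/255)
    w=cv2.morphologyEx(w,cv2.MORPH_CLOSE,np.ones((3,3)))
    print("tin",rect(f,w,(x0,y0),.04))
g=[cv2.resize(t["image"][120:300,190:430],None,fx=2.5,fy=2.5,interpolation=cv2.INTER_CUBIC)]
cv2.imwrite("pics/crop1.png",g[0])
E
```

```text
red [329.7308 207.5855] 234 [0.532  0.0006 0.101 ]
red [334.8941 241.6   ] 255 [ 0.5322 -0.0029  0.101 ]
yel [349.5955 247.8127] 267 [ 0.4301 -0.0475  0.101 ]
yel [282.6984 232.7341] 252 [ 0.4301 -0.0509  0.101 ]
grn [389.8765 228.9482] 251 [ 0.4766 -0.149   0.101 ]
grn [267.8553 272.5145] 311 [ 0.4786 -0.1534  0.101 ]
ball [358.9839 162.6452] 62 [ 0.6661 -0.0816  0.038 ]
ball [363.072 316.304] 125 [ 0.6653 -0.0836  0.038 ]
button [357.0484 221.5   ] 62 [ 0.5063 -0.0735  0.035 ]
button [302.5616 276.6301] 73 [ 0.5039 -0.0763  0.035 ]
white 301.0
tin ((472.1044921875, 210.91123962402344), (53.51892852783203, 51.940738677978516), 35.032222747802734)
white 236.0
tin ((469.9488220214844, 210.31192016601562), (53.348045349121094, 49.977718353271484), 38.44278335571289)
```

View pics/crop1.png

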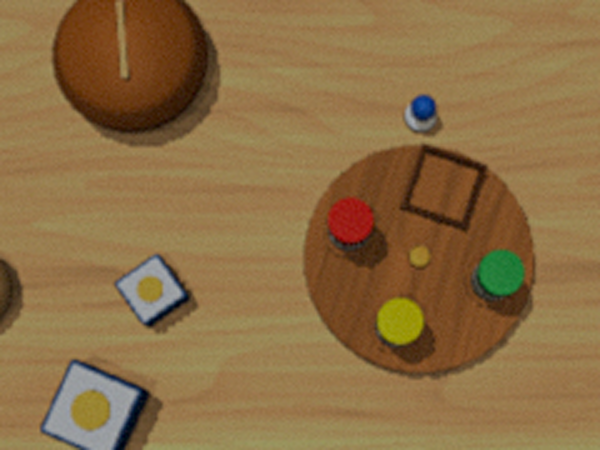

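The crop confirms the small blue tin (white top, brass dot) at about (250,236) in the full top image; the bigger blue one sits below and to the left. Next I'll measure the pocket frame and the tin and pocket angles directly.

```bash
python3 - <<'E'
from h import *
np.set_printoptions(precision=4,suppress=True)
t=manip.grab_frame("top"); s=manip.grab_frame("scene")
for n,f,r in(("t",t,(345,170,392,217)),("s",s,(296,280,352,326))):
    x0,y0,x1,y1=r; g=cv2.resize(f["image"][y0:y1,x0:x1],None,fx=4,fy=4,interpolation=cv2.INTER_CUBIC)
    v=g.max(2)
    for thr in(65,75,85):
        m=np.uint8(v<thr)*255; m=cv2.morphologyEx(m,cv2.MORPH_CLOSE,np.ones((5,5)))
        c=max(cv2.findContours(m,cv2.RETR_EXTERNAL,cv2.CHAIN_APPROX_NONE)[0],key=cv2.contourArea)[:,0]
        w=ray(f,(c+.5)/4-.5+[x0,y0],.037)[:,:2]; print(n,thr,cv2.minAreaRect((w*1000).astype(np.float32)))
for f,r in((t,(230,215,272,255)),(s,(350,184,384,222))):
    x0,y0,x1,y1=r; g=cv2.resize(f["image"][y0:y1,x0:x1],None,fx=4,fy=4,interpolation=cv2.INTER_CUBIC)
    h=cv2.cvtColor(g,cv2.COLOR_BGR2HSV)
    for S in (50,70,90):
        w=cv2.inRange(h,np.array((0,0,110)),np.array((179,S,255)))
        c=max(cv2.findContours(w,cv2.RETR_EXTERNAL,cv2.CHAIN_APPROX_NONE)[0],key=cv2.contourArea)[:,0]
        w=ray(f,(c+.5)/4-.5+[x0,y0],.04)[:,:2]; print("tin",S,cv2.minAreaRect((w*1000).astype(np.float32)))
E
```

```text
t 65 ((577.6781616210938, -102.80628967285156), (72.14199829101562, 74.89209747314453), 69.47399139404297)
t 75 ((577.7340087890625, -102.70946502685547), (73.81819152832031, 75.8808364868164), 69.69296264648438)
t 85 ((577.9180297851562, -102.38487243652344), (76.10527801513672, 77.30068969726562), 69.81758117675781)
s 65 ((588.9773559570312, -107.72392272949219), (83.48674774169922, 92.3797378540039), 70.8899917602539)
s 75 ((589.0203247070312, -108.10160064697266), (84.46894073486328, 95.61944580078125), 71.94400024414062)
s 85 ((590.002197265625, -108.25166320800781), (85.97108459472656, 97.45508575439453), 70.9145278930664)
tin 50 ((471.95025634765625, 210.89755249023438), (53.67462921142578, 52.0506591796875), 35.241783142089844)
tin 70 ((472.1537170410156, 210.76699829101562), (54.26064682006836, 52.49937057495117), 35.2432746887207)
tin 90 ((472.5852966308594, 210.4796905517578), (54.78660583496094, 53.4437255859375), 35.17522048950195)
tin 50 ((470.2422790527344, 208.79312133789062), (52.79657745361328, 51.78929138183594), 35.414947509765625)
tin 70 ((470.4747009277344, 209.29660034179688), (53.7684440612793, 53.070011138916016), 35.414058685302734)
tin 90 ((470.0306396484375, 209.8343048095703), (54.54014587402344, 54.56672286987305), 35.816558837890625)
```

```bash
cat >> h.py <<'E'
def go(x,y,z,yaw=None):
    s=manip.state(); q=s["tool_rot"]; M=R.from_quat([q[1],q[2],q[3],q[0]]).as_matrix()
    d=(np.array([x,y,z])-s["tool_pos"]*1000)@M; cy=np.degrees(np.arctan2(M[1,1],M[0,1]))
    sp=None if yaw is None else np.radians((cy-yaw+90)%180-90)
    print("tool shift",d.round(1),"spin",sp,"yaw",cy.round(2),"tcp",(s["tool_pos"]*1000).round(1),"j6",s["joint_pos"][5].round(2),"t",s["time"],"F",s["contact_force"].round(1),"w",round(s["gripper_width"],3),"zaxis",M[:,2].round(4))
E
python3 -c "from h import *; go(471.5,210.3,150,35.3)"
```

```text
tool shift [-402.  -300.8   49.8] spin 0.6959231839557001 yaw 75.17 tcp [159.9 604.  199.6] j6 -0.12 t 0.3 F [ 0.6  0.6 -0.2] w 0.998 zaxis [-2.e-04 -6.e-04 -1.e+00]
```

Call:
move_arm(increments=[-32,-24,0,0,1,-32,-24,0,0,1,-32,-24,0,0,1,-32,-24,0,0,1,-32,-24,0,0,1,-32,-24,0,0,1,-32,-24,0,0,1,-32,-24,0,0,1])

```text
time: 0.97
tool_pos: [0.3591, 0.3514, 0.2002]
tool_rot: [0.0, 0.129, 0.992, 0.0]
contact_force: [1.4, -0.3, 0.9]
gripper_width: 0.999
grasp_force: 0.0
```

Call:
move_arm(increments=[-32,-24,0,0,1,-32,-24,0,0,1,-32,-24,0,0,1,-32,-24,0,0,1,0,0,0,0.116,1,0,0,0,0.116,1,0,0,0,0.116,1,0,0,0,0.116,1])

```text
time: 1.63
tool_pos: [0.4577, 0.227, 0.2]
tool_rot: [-0.0, 0.357, 0.934, 0.0]
contact_force: [-0.4, -0.5, 0.1]
gripper_width: 1.003
grasp_force: 0.0
```

Call:
move_arm(increments=[0,0,0,0.116,1,0,0,0,0.116,1,0,0,0,0,1,0,0,0,0,1])

```text
time: 1.97
tool_pos: [0.4574, 0.2275, 0.2]
tool_rot: [0.0, 0.458, 0.889, 0.0]
contact_force: [-0.2, -0.2, -0.2]
gripper_width: 1.0
grasp_force: 0.0
```

```bash
python3 -c "from h import *; go(471.5,210.3,60,35.3)"
```

```text
tool shift [-22.2   1.5 140. ] spin 0.002806877953820126 yaw 35.46 tcp [457.4 227.5 200. ] j6 -0.3 t 1.9667 F [-0.2 -0.2 -0.2] w 1.0 zaxis [ 0.  0. -1.]
```

Call:
move_arm(increments=[-11,1,20,0,1,-11,0,30,0,1,0,0,32,0,1,0,0,32,0,1,0,0,30,0,1,0,0,26,0,1,0,0,22,0,1,0,0,0,0,1])

```text
time: 2.63
tool_pos: [0.4665, 0.2088, 0.0027]
tool_rot: [-0.004, 0.458, 0.889, -0.003]
contact_force: [-0.5, 0.4, -0.9]
gripper_width: 0.999
grasp_force: 0.0
```

```bash
python3 - <<'E'
from h import *
go(471.5,210.3,8,35.3)
t=manip.grab_frame("top");s=manip.grab_frame("scene")
a=cv2.resize(t["image"][190:280,200:300],(400,360),interpolation=cv2.INTER_CUBIC)
b=cv2.resize(s["image"][160:250,320:420],(400,360),interpolation=cv2.INTER_CUBIC)
cv2.imwrite("pics/pre.png",np.hstack([a,b]))
E
```

```text
tool shift [-1.7  4.9 -5.3] spin 0.0023415306056216215 yaw 35.43 tcp [466.5 208.8   2.7] j6 -0.34 t 2.6333 F [-0.5  0.4 -0.9] w 0.999 zaxis [-0.0097 -0.0028 -0.9999]
```

View pics/pre.png

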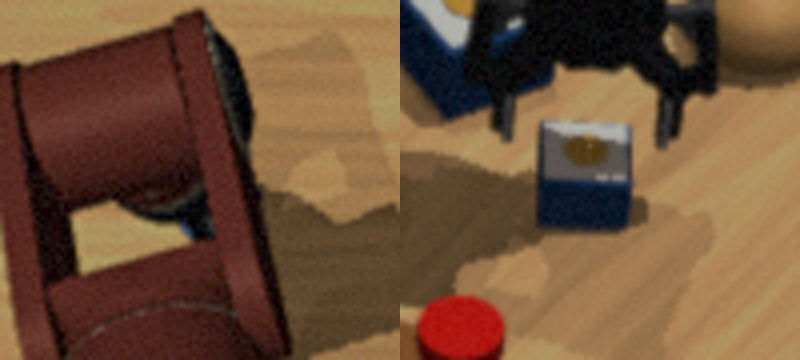

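```bash
python3 - <<'E'
from h import *
go(471.5,210.3,8,35.3)
s=manip.grab_frame("scene"); p=manip.state()["tool_pos"]; u=np.array([np.cos(.617),np.sin(.617),0])
for sg in(-1,1):
  for h in (.013,):
    print(((proj(s,p+sg*u*.05+[0,0,h])-[320,160])*4+[400,0]).round())
print(((proj(s,np.array([.4715,.2103,.04]))-[320,160])*4+[400,0]).round())
E
```

```text
tool shift [-0.4  1.  -0.3] spin 0.0014254758293381327 yaw 35.38 tcp [470.5 210.    7.7] j6 -0.34 t 2.7333 F [ 0.3  0.7 -0.3] w 0.998 zaxis [-1.6e-03 -4.0e-04 -1.0e+00]
[[505. 168.]]
[[670. 174.]]
[[589. 149.]]
```

```bash
python3 - <<'E'
from h import *
s=manip.grab_frame("scene")["image"][160:250,320:420]
s=cv2.convertScaleAbs(s,alpha=1.6,beta=20)
cv2.imwrite("pics/pre2.png",cv2.resize(s,(600,540),interpolation=cv2.INTER_CUBIC))
E
```

```text
(no output)
```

View pics/pre2.png

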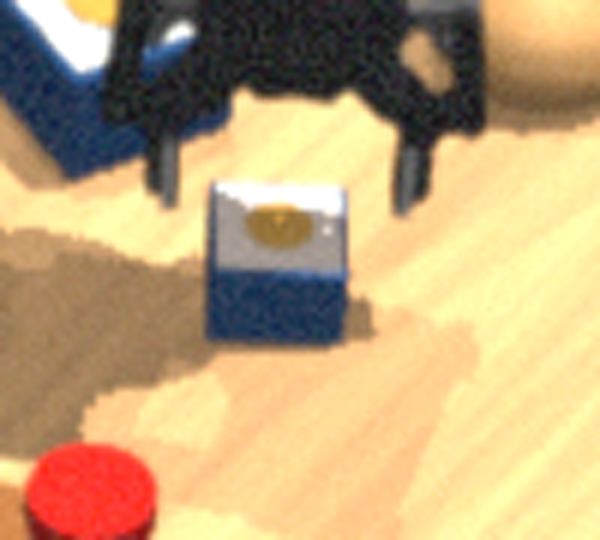

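```bash
python3 - <<'E'
from h import *
t=manip.grab_frame("top"); s=manip.grab_frame("scene")
u=np.array([np.cos(1.312),np.sin(1.312),0])
for h in(.2,.213,.25,.29): print("start",h,proj(t,np.array([np.array([.16,.604,h])+k*.05*u for k in(-1,1)])).round(1).tolist())
im=cv2.imread("pics/top0.png")[350:430,0:100]; im=cv2.resize(cv2.convertScaleAbs(im,alpha=2,beta=20),(500,400),interpolation=cv2.INTER_CUBIC)
cv2.imwrite("pics/start.png",im)
# current tips seen in scene
p=manip.state()["tool_pos"];print(p)
for h in (.021,.03,.04,.05): print(h,ray(s,[(347.5,194.2),(387.2,195.5)],h).round(3).tolist())
E
```

```text
start 0.2 [[77.7, 375.5], [33.9, 363.8]]
start 0.213 [[74.5, 376.6], [30.1, 364.8]]
start 0.25 [[64.8, 380.1], [18.7, 367.8]]
start 0.29 [[53.5, 384.1], [5.3, 371.2]]
[0.47284172 0.21066623 0.01038153]
0.021 [[0.416, 0.207, 0.021], [0.496, 0.264, 0.021]]
0.03 [[0.422, 0.199, 0.03], [0.501, 0.255, 0.03]]
0.04 [[0.428, 0.19, 0.04], [0.506, 0.245, 0.04]]
0.05 [[0.434, 0.18, 0.05], [0.511, 0.236, 0.05]]
```

View pics/start.png

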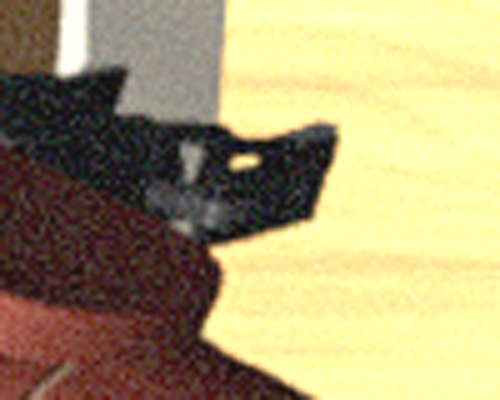

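The tips sit at about (347,194) and (387,195) in the scene view. Laterally they straddle the tin, but they look roughly 20 mm higher than I expected. I'll lower a little, which is safe even by the nominal figures, and re-measure the tips numerically.

Call:
move_arm(increments=[0,0,6,0,1,0,0,6,0,1,0,0,0,0,1,0,0,0,0,1,0,0,0,0,1])

```text
time: 3.35
tool_pos: [0.4708, 0.2101, -0.0042]
tool_rot: [-0.0, 0.459, 0.888, -0.0]
contact_force: [0.6, 0.6, 0.1]
gripper_width: 0.999
grasp_force: 0.0
```

```bash
cat >> h.py <<'E'
def tips(f,cols,r0,r1,thr=75):
    out=[]
    for a,b in cols:
        m=np.uint8(f["image"][r0:r1,a:b].max(2)<thr); ys,xs=np.nonzero(m); y=ys.max(); out.append((xs[ys>=y-1].mean()+a,y+r0))
    return out
E
python3 - <<'E'
from h import *
go(471.5,210.3,-4,35.3)
s=manip.grab_frame("scene")
tp=tips(s,((342,353),(382,394)),165,212); print(tp)
for h in (.01,.02,.03,.04): 
    w=ray(s,tp,h); print(h,w.round(3).tolist(),w.mean(0).round(4))
E
```

```text
tool shift [-0.2  0.7 -0.2] spin 7.825586185329753e-07 yaw 35.3 tcp [470.8 210.1  -4.2] j6 -0.34 t 3.35 F [0.6 0.6 0.1] w 0.999 zaxis [-4.e-04 -1.e-04 -1.e+00]
[(np.float64(347.0), np.int64(197)), (np.float64(385.5), np.int64(199))]
0.01 [[0.415, 0.208, 0.01], [0.494, 0.262, 0.01]] [0.4542 0.235  0.01  ]
0.02 [[0.421, 0.199, 0.02], [0.499, 0.252, 0.02]] [0.4599 0.2255 0.02  ]
0.03 [[0.427, 0.19, 0.03], [0.504, 0.242, 0.03]] [0.4657 0.216  0.03  ]
0.04 [[0.433, 0.181, 0.04], [0.51, 0.232, 0.04]] [0.4714 0.2066 0.04  ]
```

Call:
move_arm(increments=[0,0,0,0,0.75,0,0,0,0,0.75,0,0,0,0,0.75,0,0,0,0,0.75,0,0,0,0,0.75])

```text
time: 3.82
tool_pos: [0.471, 0.2101, -0.0039]
tool_rot: [0.0, 0.459, 0.888, 0.0]
contact_force: [-0.5, -0.0, -0.3]
gripper_width: 0.752
grasp_force: 0.0
```

```bash
python3 - <<'E'
from h import *
go(471.5,210.3,-4,35.3)
s=manip.grab_frame("scene")
im=cv2.convertScaleAbs(s["image"][150:230,315:415],alpha=1.6,beta=20)
cv2.imwrite("pics/pre3.png",cv2.resize(im,(800,600),interpolation=cv2.INTER_CUBIC)[:, :])
E
```

```text
tool shift [-0.1  0.5  0.1] spin -0.00011289077002285119 yaw 35.29 tcp [471.  210.1  -3.9] j6 -0.34 t 3.8167 F [-0.5 -0.  -0.3] w 0.752 zaxis [ 1.e-04  0.e+00 -1.e+00]
```

View pics/pre3.png

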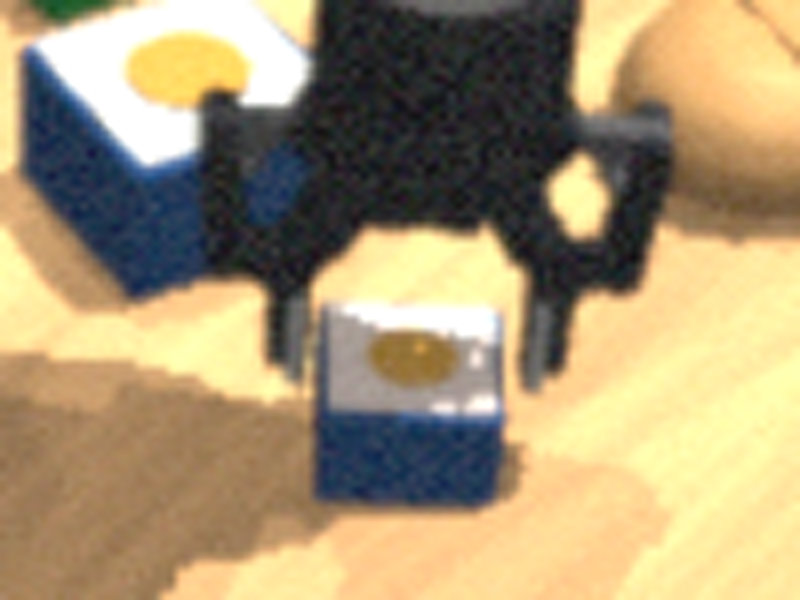

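The tips are at about crop (292,380) and (532,390), level with the tin's top edge, so they really are about z≈30 mm with the TCP reading -4 mm. I'll lower in small steps with the force watched.

Call:
move_arm(increments=[0,0,2,0,0.8,0,0,2,0,0.8,0,0,0,0,0.8,0,0,0,0,0.8])

```text
time: 4.2
tool_pos: [0.4707, 0.21, -0.0083]
tool_rot: [-0.0, 0.459, 0.888, -0.0]
contact_force: [-0.2, -0.3, -0.0]
gripper_width: 0.797
grasp_force: 0.0
```

Call:
move_arm(increments=[0,0,2,0,0.8,0,0,2,0,0.8,0,0,0,0,0.8,0,0,0,0,0.8])

```text
time: 4.53
tool_pos: [0.4708, 0.2101, -0.0122]
tool_rot: [-0.0, 0.459, 0.888, -0.0]
contact_force: [-0.4, -0.5, -1.0]
gripper_width: 0.801
grasp_force: 0.0
```

```bash
python3 - <<'E'
from h import *
go(471.5,210.3,-12,35.3)
s=manip.grab_frame("scene")
for thr in (70,80,90): print(tips(s,((346,354),(380,390)),165,215,thr))
E
```

```text
tool shift [-0.2  0.7 -0.2] spin -0.00012601928284264048 yaw 35.29 tcp [470.8 210.1 -12.2] j6 -0.34 t 4.5333 F [-0.4 -0.5 -1. ] w 0.801 zaxis [-4.e-04 -1.e-04 -1.e+00]
[(np.float64(350.5), np.int64(202)), (np.float64(381.3333333333333), np.int64(203))]
[(np.float64(353.0), np.int64(214)), (np.float64(381.8), np.int64(203))]
[(np.float64(350.4), np.int64(214)), (np.float64(380.0), np.int64(214))]
```

Call:
move_arm(increments=[0,0,2,0,0.8,0,0,2,0,0.8,0,0,2,0,0.8,0,0,2,0,0.8,0,0,0,0,0.8,0,0,0,0,0.8])

```text
time: 5.08
tool_pos: [0.4708, 0.21, -0.0203]
tool_rot: [-0.0, 0.459, 0.888, -0.0]
contact_force: [0.2, -0.1, 0.6]
gripper_width: 0.802
grasp_force: 0.0
```

Call:
move_arm(increments=[0,0,0,0,0.4,0,0,0,0,0.4,0,0,0,0,0.4,0,0,0,0,0.4,0,0,0,0,0.4,0,0,0,0,0.4])

```text
time: 5.58
tool_pos: [0.4713, 0.2102, -0.0197]
tool_rot: [0.0, 0.459, 0.888, 0.0]
contact_force: [1.0, 0.7, 2.2]
gripper_width: 0.641
grasp_force: 65.6
```

```bash
python3 - <<'E'
from h import *
go(471.5,210.3,-20,35.3)
s=manip.grab_frame("scene"); p=manip.state()["tool_pos"]; u=np.array([np.cos(.616),np.sin(.616),0])
g=[s["image"][165:230,a:b] for a,b in((340,356),(376,392))]
for h in(.0,.01,.02,.03): print(h,proj(s,np.array([p[:2].tolist()+[h]]*2)+np.array([-u,u])*.033).round(1).tolist())
im=cv2.convertScaleAbs(s["image"][165:225,325:405],alpha=1.6,beta=20)
cv2.imwrite("pics/grip.png",cv2.resize(im,(800,600),interpolation=cv2.INTER_CUBIC))
E
```

```text
tool shift [-0.   0.2  0.3] spin -0.0001241002989826728 yaw 35.29 tcp [471.3 210.2 -19.7] j6 -0.34 t 5.5833 F [1.  0.7 2.2] w 0.641 zaxis [ 7.e-04  2.e-04 -1.e+00]
0.0 [[352.5, 208.8], [379.4, 209.8]]
0.01 [[352.7, 205.8], [379.8, 206.8]]
0.02 [[352.9, 202.8], [380.1, 203.8]]
0.03 [[353.1, 199.7], [380.5, 200.8]]
```

View pics/grip.png

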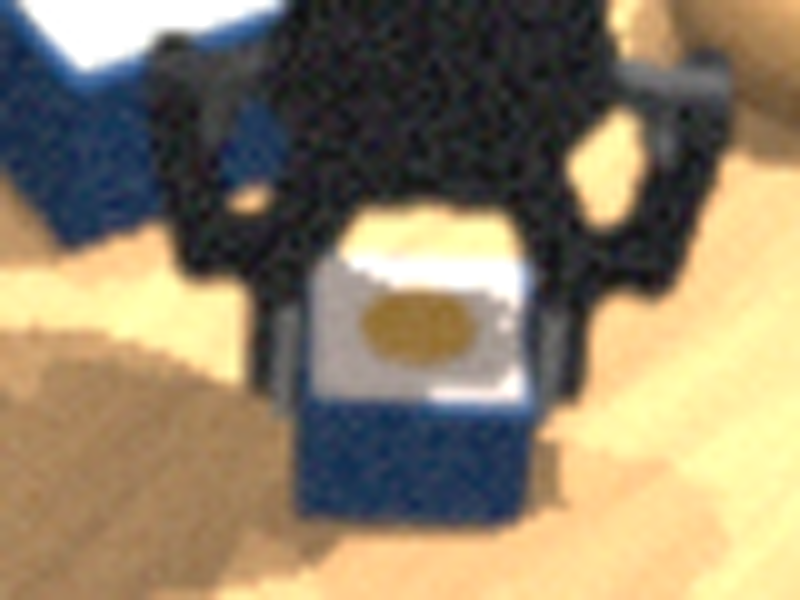

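Good grip: the pads are centred on the tin, with tips about 12 mm above its underside. Lifting, then carrying.

Call:
move_arm(increments=[0,0,-10,0,0.4,0,0,-20,0,0.4,0,0,-30,0,0.4,0,0,-30,0,0.4,0,0,-25,0,0.4,0,0,-15,0,0.4,0,0,0,-0.1,0.4,0,0,0,-0.1,0.4])

```text
time: 6.3
tool_pos: [0.4715, 0.2103, 0.1118]
tool_rot: [0.001, 0.366, 0.931, 0.001]
contact_force: [-0.1, 0.9, -2.8]
gripper_width: 0.646
grasp_force: 65.4
```

Call:
move_arm(increments=[0,0,0,-0.1,0.4,0,0,0,-0.1,0.4,0,0,0,-0.1,0.4,0,0,0,-0.1,0.4,0,0,0,0,0.4,0,0,0,0,0.4])

```text
time: 6.8
tool_pos: [0.4704, 0.21, 0.1097]
tool_rot: [-0.001, 0.178, 0.984, -0.0]
contact_force: [0.2, -0.7, -2.8]
gripper_width: 0.65
grasp_force: 65.3
```

```bash
python3 -c "from h import *; go(578,-102.5,110,69.7)"
```

```text
tool shift [-210.1 -255.1   -0.4] spin -0.003022150193360287 yaw 69.53 tcp [470.4 210.  109.7] j6 -0.94 t 6.8 F [ 0.2 -0.7 -2.8] w 0.65 zaxis [-1.1e-03 -3.0e-04 -1.0e+00]
```

Call:
move_arm(increments=[-15,-18,0,0,0.4,-20,-25,0,0,0.4,-25,-30,0,0,0.4,-25,-30,0,0,0.4,-25,-30,0,0,0.4,-25,-30,0,0,0.4,-25,-30,0,0,0.4,-25,-30,0,0,0.4])

```text
time: 7.47
tool_pos: [0.567, -0.0651, 0.1099]
tool_rot: [-0.0, 0.178, 0.984, 0.0]
contact_force: [-0.2, 1.3, -1.4]
gripper_width: 0.644
grasp_force: 65.4
```

Call:
move_arm(increments=[-15,-20,0,0,0.4,-10,-12,0,0,0.4,0,0,0,0,0.4,0,0,0,0,0.4,0,0,0,0,0.4])

```text
time: 7.88
tool_pos: [0.5788, -0.1007, 0.1096]
tool_rot: [-0.001, 0.176, 0.984, 0.0]
contact_force: [0.5, 0.4, -1.5]
gripper_width: 0.642
grasp_force: 65.3
```

```bash
python3 - <<'E'
from h import *
go(578,-102.5,30,69.7)
t=manip.grab_frame("top"); s=manip.grab_frame("scene")
a=t["image"][120:280,280:440]; b=s["image"][190:350,240:400]
cv2.imwrite("pics/over.png",cv2.resize(cv2.convertScaleAbs(np.hstack([a,b]),alpha=1.4,beta=15),(800,400),interpolation=cv2.INTER_CUBIC))
E
```

```text
tool shift [-0.  -2.  79.6] spin -0.0003490091452553016 yaw 69.68 tcp [ 578.8 -100.7  109.6] j6 -1.52 t 7.8833 F [ 0.5  0.4 -1.5] w 0.642 zaxis [-0.0011  0.001  -1.    ]
```

View pics/over.png

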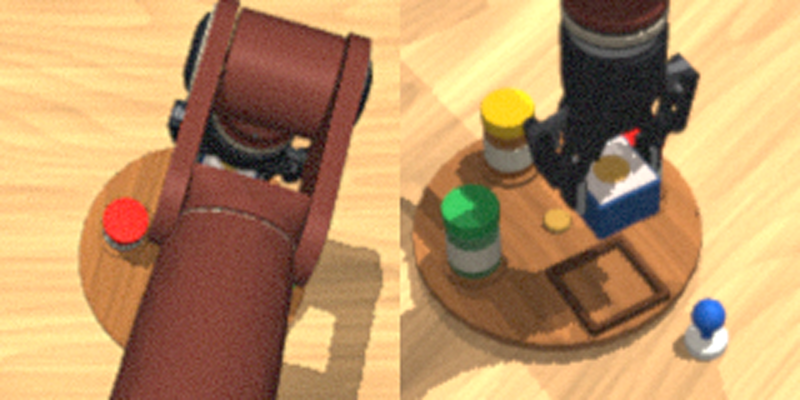

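The tin hangs flat at about (615,185) in the crop, with the pocket at about (608,285) directly below it. Descending.

Call:
move_arm(increments=[0,-2,15,0,0.4,0,0,25,0,0.4,0,0,25,0,0.4,0,0,15,0,0.4,0,0,6,0,0.4,0,0,0,0,0.4,0,0,0,0,0.4,0,0,0,0,0.4])

```text
time: 8.65
tool_pos: [0.58, -0.1038, 0.0259]
tool_rot: [0.001, 0.176, 0.984, -0.0]
contact_force: [1.2, 0.1, -2.0]
gripper_width: 0.64
grasp_force: 65.3
```

```bash
python3 - <<'E'
from h import *
go(578,-102.5,7,69.7)
s=manip.grab_frame("scene"); p=manip.state()["tool_pos"]
x0,y0,x1,y1=290,255,370,330
g=cv2.resize(s["image"][y0:y1,x0:x1],None,fx=4,fy=4,interpolation=cv2.INTER_CUBIC)
h=cv2.cvtColor(g,cv2.COLOR_BGR2HSV)
def rc(m,z):
    c=max(cv2.findContours(m,cv2.RETR_EXTERNAL,cv2.CHAIN_APPROX_NONE)[0],key=cv2.contourArea)[:,0]
    return cv2.minAreaRect((ray(s,(c+.5)/4-.5+[x0,y0],z)[:,:2]*1000).astype(np.float32))
w=cv2.morphologyEx(cv2.inRange(h,np.array((0,0,100)),np.array((179,70,255))),cv2.MORPH_CLOSE,np.ones((25,25)))
print("tin top",rc(w,p[2]+.06))
E
```

```text
tool shift [ 2.4  0.6 18.8] spin 5.311820330537715e-05 yaw 69.7 tcp [ 580.  -103.8   25.9] j6 -1.52 t 8.65 F [ 1.2  0.1 -2. ] w 0.64 zaxis [ 2.9e-03 -9.0e-04 -1.0e+00]
tin top ((684.3075561523438, -121.13070678710938), (29.531147003173828, 49.16769790649414), 34.54804992675781)
```

Call:
move_arm(increments=[1,0.5,3,0,0.4,0,0,3,0,0.4,0,0,3,0,0.4,0,0,3,0,0.4,0,0,0,0,0.4,0,0,0,0,0.4])

```text
time: 9.2
tool_pos: [0.5775, -0.1029, 0.0115]
tool_rot: [-0.0, 0.176, 0.984, 0.0]
contact_force: [-0.4, -0.3, -2.1]
gripper_width: 0.644
grasp_force: 65.3
```

```bash
python3 -c "from h import *; go(578,-102.5,7,69.7)"
```

```text
tool shift [-0.4  0.6  4.5] spin -0.0005151722106623018 yaw 69.67 tcp [ 577.5 -102.9   11.5] j6 -1.52 t 9.2 F [-0.4 -0.3 -2.1] w 0.644 zaxis [-9.e-04  3.e-04 -1.e+00]
```

Call:
move_arm(increments=[0,0,2,0,0.4,0,0,2,0,0.4,0,0,0.5,0,0.4,0,0,0,0,0.4,0,0,0,0,0.4])

```text
time: 9.62
tool_pos: [0.5779, -0.103, 0.0075]
tool_rot: [-0.0, 0.176, 0.984, -0.0]
contact_force: [-0.4, -0.3, -2.6]
gripper_width: 0.645
grasp_force: 65.6
```

Call:
move_arm(increments=[0,0,0.7,0,0.4,0,0,0,0,0.4,0,0,0,0,0.7,0,0,0,0,0.85,0,0,0,0,0.85,0,0,0,0,0.85,0,0,0,0,0.85])

```text
time: 10.2
tool_pos: [0.578, -0.1031, 0.0069]
tool_rot: [0.0, 0.176, 0.984, -0.0]
contact_force: [-0.0, 0.2, 0.4]
gripper_width: 0.852
grasp_force: 0.0
```

Call:
move_arm(increments=[0,0,-10,0,0.9,0,0,-20,0,0.9,0,0,-30,0,0.9,0,0,-30,0,0.9,0,0,-30,0,0.9,0,0,-20,0,0.9,0,0,0,0,0.9,0,0,0,0,0.9])

```text
time: 10.87
tool_pos: [0.579, -0.1034, 0.1492]
tool_rot: [0.002, 0.176, 0.984, -0.0]
contact_force: [1.1, 0.3, -1.1]
gripper_width: 0.898
grasp_force: 0.0
```

```bash
python3 - <<'E'
from h import *
go(430,-49,147,69.7)
s=manip.grab_frame("scene")
x0,y0,x1,y1=290,255,350,330
g=cv2.resize(s["image"][y0:y1,x0:x1],None,fx=4,fy=4,interpolation=cv2.INTER_CUBIC)
h=cv2.cvtColor(g,cv2.COLOR_BGR2HSV)
w=cv2.morphologyEx(cv2.inRange(h,np.array((0,0,100)),np.array((179,70,255))),cv2.MORPH_CLOSE,np.ones((25,25)))
c=max(cv2.findContours(w,cv2.RETR_EXTERNAL,cv2.CHAIN_APPROX_NONE)[0],key=cv2.contourArea)[:,0]
for z in(.067,.07): print("tin top",z,cv2.minAreaRect((ray(s,(c+.5)/4-.5+[x0,y0],z)[:,:2]*1000).astype(np.float32)))
for n,lo,hi,r in(("yel",(24,180,120),(35,255,255),(265,222,300,250)),("grn",(45,150,60),(80,255,255),(250,260,285,285))):
    c,a,m=blob(s,lo,hi,r); print(n,c,a,ray(s,c,.101)[0])
cv2.imwrite("pics/placed.png",g)
E
```

```text
tool shift [158.6  -0.8   1.5] spin -0.0004792884300763658 yaw 69.67 tcp [ 579.  -103.4  149.2] j6 -1.52 t 10.8667 F [ 1.1  0.3 -1.1] w 0.898 zaxis [ 0.004  -0.0013 -1.    ]
tin top 0.067 ((577.543212890625, -103.50579833984375), (53.12452697753906, 52.32918930053711), 70.13495635986328)
tin top 0.07 ((578.9727783203125, -105.42098999023438), (52.95204162597656, 52.159263610839844), 70.13493347167969)
yel [285.2 226.6] 5 [ 0.42246249 -0.03359984  0.101     ]
grn [267.58561644 272.67808219] 292 [ 0.47843191 -0.1540627   0.101     ]
```

The tin is seated: its top measures (577.5,-103.5), square to the pocket, with the right size at height 67 mm. Next I'll cage the yellow jar, with the fingers closing tangentially.

Call:
move_arm(increments=[12,0,0,0,1,24,0,0,0,1,30,0,0,0,1,30,0,0,0,1,30,0,0,0,1,22,0,0,0,1,11,0,0,0,1,0,0,0,0,1])

```text
time: 11.58
tool_pos: [0.4259, -0.0467, 0.1443]
tool_rot: [-0.002, 0.176, 0.984, 0.0]
contact_force: [0.7, 0.7, -0.1]
gripper_width: 1.001
grasp_force: 0.0
```

Call:
move_arm(increments=[0,0,0,0,1,0,0,0,0,1])

```text
time: 11.75
tool_pos: [0.4288, -0.0479, 0.1459]
tool_rot: [-0.001, 0.177, 0.984, 0.0]
contact_force: [0.7, 1.4, -0.2]
gripper_width: 0.997
grasp_force: 0.0
```

```bash
python3 - <<'E'
from h import *
go(429.7,-47.9,38,70.2)
t=manip.grab_frame("top")
try:
    c,a,m=blob(t,(0,200,120),(4,255,255),(315,195,345,222)); print(c,a,ray(t,c,.101)[0])
except Exception as e: print(e)
E
```

```text
tool shift [ -1.    0.3 107.9] spin -0.009368494274229812 yaw 69.66 tcp [428.8 -47.9 145.9] j6 -1.5 t 11.75 F [ 0.7  1.4 -0.2] w 0.997 zaxis [-1.3e-03  3.0e-04 -1.0e+00]
[327.11034483 206.31034483] 145 [0.5352848  0.00716773 0.101     ]
```

Descend around the jar, then close on it.

Call:
move_arm(increments=[0,0,15,0,1,0,0,22,0,1,0,0,22,0,1,0,0,20,0,1,0,0,15,0,1,0,0,10,0,1,0,0,4,0,1,0,0,0,0,1])

```text
time: 12.47
tool_pos: [0.4284, -0.0478, 0.0378]
tool_rot: [-0.001, 0.177, 0.984, 0.0]
contact_force: [-0.2, 0.3, 0.6]
gripper_width: 1.0
grasp_force: 0.0
```

Call:
move_arm(increments=[0,0,0,0,0.7,0,0,0,0,0.6,0,0,0,0,0.4,0,0,0,0,0.4,0,0,0,0,0.4,0,0,0,0,0.4])

```text
time: 12.97
tool_pos: [0.4296, -0.0482, 0.0404]
tool_rot: [0.001, 0.177, 0.984, -0.0]
contact_force: [-1.8, -1.0, 6.7]
gripper_width: 0.532
grasp_force: 60.9
```

```bash
python3 -c "from h import *; go(429.7,-47.9,38,70.2)"
```

```text
tool shift [0.1 0.4 2.4] spin -0.009375230211647434 yaw 69.66 tcp [429.6 -48.2  40.4] j6 -1.5 t 12.9667 F [-1.8 -1.   6.7] w 0.532 zaxis [ 0.0017 -0.001  -1.    ]
```

Call:
move_arm(increments=[-0.1,4,0,0.05,0.4,-0.1,4,0,0.05,0.4,-0.1,4,0,0.05,0.4,-0.1,4,0,0.05,0.4,-0.1,4,0,0.05,0.4,-0.1,4,0,0.05,0.4,-0.1,4,0,0.05,0.4,-0.1,4,0,0.05,0.4])

```text
time: 13.63
tool_pos: [0.4464, -0.0209, 0.0404]
tool_rot: [0.001, 0.37, 0.929, -0.0]
contact_force: [-2.6, 0.8, 5.2]
gripper_width: 0.53
grasp_force: 61.2
```

```bash
cat >> h.py <<'E'
def orbit(c=(505,-75)):
    s=manip.state(); p=s["tool_pos"][:2]*1000-c; print("r",np.hypot(*p).round(2),"az",np.degrees(np.arctan2(p[1],p[0])).round(2),"F",s["contact_force"].round(1),"g",s["grasp_force"])
E
python3 -c "from h import *; orbit(); go(505+80*np.cos(np.radians(137.2)),-75+80*np.sin(np.radians(137.2)),39,47.2)"
```

```text
r 79.73 az 137.27 F [-2.6  0.8  5.2] g 61.21662497520447
tool shift [0.3 0.1 1.4] spin -0.010111651556067483 yaw 46.62 tcp [446.4 -20.9  40.4] j6 -1.03 t 13.6333 F [-2.6  0.8  5.2] w 0.53 zaxis [ 1.6e-03 -8.0e-04 -1.0e+00]
```

Tracking well.

Call:
move_arm(increments=[-0.1,4,0,0.05,0.4,-0.1,4,0,0.05,0.4,-0.1,4,0,0.05,0.4,-0.1,4,0,0.05,0.4,-0.1,4,0,0.05,0.4,-0.1,4,0,0.05,0.4,-0.1,4,0,0.05,0.4,-0.1,4,0,0.05,0.4])

```text
time: 14.3
tool_pos: [0.4724, -0.0024, 0.0404]
tool_rot: [0.001, 0.547, 0.837, 0.0]
contact_force: [-2.0, 0.4, 5.8]
gripper_width: 0.533
grasp_force: 61.2
```

Call:
move_arm(increments=[-0.1,4,0,0.05,0.4,-0.1,4,0,0.05,0.4,-0.1,4,0,0.05,0.4,-0.1,4,0,0.05,0.4,-0.1,4,0,0.05,0.4,-0.1,4,0,0.05,0.4,-0.1,4,0,0.05,0.4,-0.1,4,0,0.05,0.4])

```text
time: 14.97
tool_pos: [0.5036, 0.0046, 0.0404]
tool_rot: [0.0, 0.702, 0.712, 0.001]
contact_force: [-1.5, 1.2, 5.7]
gripper_width: 0.529
grasp_force: 61.2
```

Call:
move_arm(increments=[0,3,0,0.035,0.4,0,2.4,0,0.03,0.4,0,0,0,0,0.4,0,0,0,0,0.4,0,0,0,0,0.4,0,0,0,0,0.4])

```text
time: 15.47
tool_pos: [0.5086, 0.0046, 0.0403]
tool_rot: [0.0, 0.724, 0.69, 0.0]
contact_force: [-2.0, 1.2, 6.1]
gripper_width: 0.53
grasp_force: 61.3
```

```bash
python3 - <<'E'
from h import *
orbit(); go(509,5,39,-2.7)
t=manip.grab_frame("top"); s=manip.grab_frame("scene")
def try_(n,f,lo,hi,r,z):
    try:
        c,a,m=blob(f,lo,hi,r); print(n,c.round(1),a,(ray(f,c,z)[0]*1000).round(1))
    except Exception: print(n,"none")
for nm,f in(("top",t),("scene",s)):
    R0=lambda p,d=22:[int(p[0]-d),int(p[1]-d),int(p[0]+d),int(p[1]+d)]
    pr=lambda x,y,z:proj(f,np.array([x,y,z]))[0]
    try_(nm+" red",f,(0,200,100),(4,255,255),R0(pr(.585,-.079,.101)),.101)
    try_(nm+" ball",f,(105,150,50),(125,255,255),R0(pr(.666,-.083,.038),12),.038)
    try_(nm+" grn",f,(45,150,60),(80,255,255),R0(pr(.425,-.071,.101)),.101)
    try_(nm+" button",f,(15,120,120),(28,255,255),R0(pr(.505,-.075,.035),8),.035)
    try_(nm+" tin",f,(0,0,100),(179,60,255),R0(pr(.501,-.155,.067)),.067)
a=cv2.resize(t["image"][110:290,260:460],(400,360),interpolation=cv2.INTER_CUBIC);b=cv2.resize(s["image"][190:370,210:410],(400,360),interpolation=cv2.INTER_CUBIC)
cv2.imwrite("pics/end.png",cv2.convertScaleAbs(np.hstack([a,b]),alpha=1.4,beta=15))
E
```

```text
r 79.67 az 87.39 F [-2.   1.2  6.1] g 61.286351680755615
tool shift [0.4 0.4 1.3] spin -0.0017202772906845948 yaw -2.8 tcp [508.6   4.6  40.3] j6 -0.09 t 15.4667 F [-2.   1.2  6.1] w 0.53 zaxis [ 1.2e-03  2.0e-04 -1.0e+00]
top red [366.7 185.7] 50 [587.4 -93.5 101. ]
top ball [358.9 162.7] 63 [666.  -81.5  38. ]
top grn [362.1 250.4] 145 [423.5 -78.4 101. ]
top button [360.5 222.5] 6 [503.5 -82.6  35. ]
top tin [389.5 221.4] 301 [ 500.8 -154.3   67. ]
scene red [332.3 276.1] 331 [584.6 -81.4 101. ]
scene ball [363.  316.2] 126 [665.1 -83.4  38. ]
scene grn [273.  238.5] 231 [425.1 -76.3 101. ]
scene button [303.  277.1] 66 [505.4 -76.6  35. ]
scene tin [276.1 289.1] 394 [ 499.9 -155.4   67. ]
```

View pics/end.png

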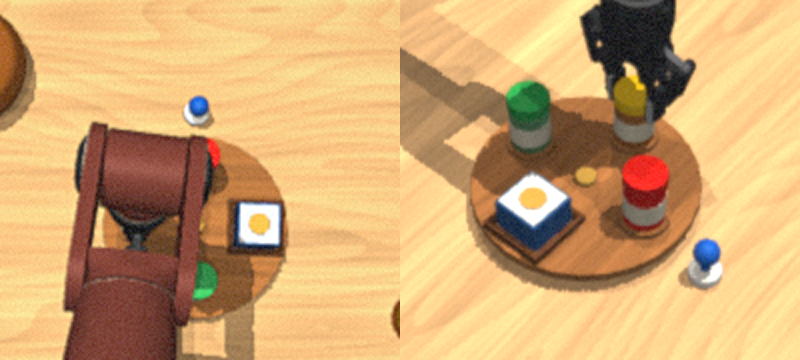

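The final view shows the tin flat in its pocket at about (533,205). The red jar at (645,190) is in line with the button at (585,175) and the marker at (706,258). The measured jar azimuth is -1.8° to -3.8° and the marker's is about -2.6°, within the 4.3° tolerance. The grip on the yellow jar is steady at 61 N, so I'm handing in.

```bash
python3 -c "from plant import manip; print(manip.job_done())"
```

```text
the job is handed in; nothing more can be done
None
```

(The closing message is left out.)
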